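# Line up the sample containers by height on the rail

### The job

Line up the low white-lidded jar, the small clear beaker, the red-capped vial and the amber bottle on the rail, one standing centred on each blue-ringed plate, in order of height: the tallest next to the red end block, the shortest at the other end. Keep them upright and put each one down gently, without dropping it or knocking any of them over.

Things in the scene. Friction and masses are not known exactly. Their poses are not given: they have to be found in the camera images.
- septa_jar: the shortest container: low round jar with a white lid and pink discs inside, lid 46 mm and glass 43 mm diameter, 36 mm high (grip it on the glass, below 26 mm), loose, stands upright. Origin: centre of its underside; z up.
- beaker: second shortest: small clear beaker, empty, 45 mm diameter at the rim, slightly narrower below, 59 mm high, loose; grip it across the outside. Origin: centre of its underside; z up.
- vial: second tallest: slender white-labelled sample vial with a red cap, 28 mm diameter, 96 mm high, loose. Origin: centre of its underside; z up.
- amber_bottle: the tallest container: amber bottle with a black screw cap, body 56 mm diameter up to the shoulder at about 75 mm, 115 mm high, loose. The containers start in a row right of the rail, about 105 mm apart, some 60 mm in front of an instrument 0.24 m high: carry them above it or along the bench front. Origin: centre of its underside; z up.
- rail: aluminium strip 72 x 300 x 6 mm, fixed on the worktop; carries the four plates, centres 65 mm apart, and a block at each end. Origin: centre of its underside; y along it (plates at y = +97.5, +32.5, -32.5, -97.5 mm), x away from the robot. A clear box 0.30 m high stands about 65 mm behind its middle line.
- red_stop: red end block, 44 x 14 mm and 26 mm high, fixed on one end of the rail (at y = +140 or -140 mm of the rail; a grey block of the same shape is at the other end). The tallest container goes on the plate next to this block. Origin: centre of its underside, on top of the strip.
- mark_1: flat white square plate 66 x 65 mm, fixed on the rail, with a blue ring (62 mm across) and a centre dot on top; a container belongs centred on the ring. Origin: centre of its underside, its top face is 6 mm above the origin and 12 mm above the worktop; z up, y along the rail. First plate (rail's +y end, robot's left).
- mark_2: flat white square plate 66 x 65 mm, fixed on the rail, with a blue ring (62 mm across) and a centre dot on top; a container belongs centred on the ring. Origin: centre of its underside, its top face is 6 mm above the origin and 12 mm above the worktop; z up, y along the rail. Second plate from the rail's +y end.
- mark_3: flat white square plate 66 x 65 mm, fixed on the rail, with a blue ring (62 mm across) and a centre dot on top; a container belongs centred on the ring. Origin: centre of its underside, its top face is 6 mm above the origin and 12 mm above the worktop; z up, y along the rail. Third plate from the rail's +y end.
- mark_4: flat white square plate 66 x 65 mm, fixed on the rail, with a blue ring (62 mm across) and a centre dot on top; a container belongs centred on the ring. Origin: centre of its underside, its top face is 6 mm above the origin and 12 mm above the worktop; z up, y along the rail. Fourth plate (rail's -y end, robot's right).

How it is judged:
At the end, for the whole second after the job is handed in: Each container stands upright (within 0.08 rad) on its plate, its centre within 12 mm of the ring's centre, in order of height with the amber bottle next to the red block, then vial, beaker and jar; all at rest and released (((y of red_stop in the frame of rail above 0.05 m and horizontal distance between septa_jar and mark_4 below 0.012 m and horizontal distance between beaker and mark_3 below 0.012 m and horizontal distance between vial and mark_2 below 0.012 m and horizontal distance between amber_bottle and mark_1 below 0.012 m) or (y of red_stop in the frame of rail below -0.05 m and horizontal distance between septa_jar and mark_1 below 0.012 m and horizontal distance between beaker and mark_2 below 0.012 m and horizontal distance between vial and mark_3 below 0.012 m and horizontal distance between amber_bottle and mark_4 below 0.012 m)) and height (world z) of septa_jar between 0.008 and 0.017 m and angle between each of septa_jar, beaker, vial, amber_bottle's own z axis and vertical below 0.08 rad and linear speed of each of septa_jar, beaker, vial, amber_bottle below 0.02 m/s and height (world z) of beaker between 0.008 and 0.017 m and height (world z) of vial between 0.008 and 0.017 m and height (world z) of amber_bottle between 0.008 and 0.017 m); the robot touches nothing.
It fails at once if a container is knocked over (angle between any of septa_jar, beaker, vial, amber_bottle's own z axis and vertical above 0.6 rad).
It fails at once if a container is dropped (falls free, touching nothing, faster than 0.5 m/s, a fall of more than 12 mm) ((contact force between septa_jar and anything else below 0.01 N and linear speed of septa_jar above 0.5 m/s) or (contact force between beaker and anything else below 0.01 N and linear speed of beaker above 0.5 m/s) or (contact force between vial and anything else below 0.01 N and linear speed of vial above 0.5 m/s) or (contact force between amber_bottle and anything else below 0.01 N and linear speed of amber_bottle above 0.5 m/s)).
It also fails if it takes over 128 s, if anything falls off the work surface, if the arm or the gripper's body presses on something with over 40 N, if the wrist force passes 120 N, or if a joint passes its speed limit or range.

### The arm

A 6-joint arm with a two-finger parallel gripper is mounted at the origin on a cart in front of the work surface, level with it; the furniture and walls round the work are solid. World frame = base frame: x ahead of the robot, y to its left, z up, the work surface at z = 0. Lengths are in m, angles in rad, forces in N, time in s.
With the tool pointing down it reaches from about 0.25 to 0.775 m from the base axis. Payload 4 kg.
Tool frame: the origin (TCP) lies at the very end of the fingers, on their centre line; the grasp point (between the pads) lies 19 mm behind it; z points along the fingers, y is the line along which they close (so a half turn about z gives the same grasp; the last joint's range is limited). The gripper opens to 94 mm and grips with 3 to 60 N. Pads are 16 mm wide; open, the fingers measure 119 mm over their backs; the gripper's body (75 mm by 177 mm) begins 78 mm behind the grasp point.
Start: joints at [1.166, 0.087, 1.371, -0, 1.684, -0.103], TCP at [0.163, 0.525, 0.206] pointing down, gripper open.
Joint ranges: [-3.1, 3.1], [-0.76, 2.03], [0.27, 2.55], [-1.08, 4.22], [0.17, 2.65], [-2.57, 2.57]. Speed limits (rad/s): [2.79, 2.79, 3.14, 3.14, 3.14, 3.14].

### API

Orientations are given as [roll, pitch, yaw] about the fixed x, y, z axes, in that order (R = Rz(yaw) Ry(pitch) Rx(roll)).
In Python, from bench import robot, vision gives the robot as it stands.
- The arm moves only by the shell command python3 -m crank 'ROWS'. ROWS is JSON, a list of rows, each a list of 3 entries, a list of its own where there are three numbers: the closure, from 0 (fully open) to 1 (shut), then the shift along the tool's x, y, z in m, then the turn, a rotation vector about the tool's x, y, z in degrees. A call has 1 to 8 rows; each row shifts and turns the commanded pose from where the row before left it, along the tool's axes as they then stand; what a row does not reach is not made up. A row lasts 1/10 s, in which the tool goes at most 50 mm and 8.59 degrees, less where a joint would pass 70% of its speed; a pose out of reach is approached as far as the arm can. A call with a gripper value outside its range is refused whole. The fingers move at their own pace and stop on an object; the grip force is fixed at half the most. Time passes only in rows, so rows that do not move let the fingers close. It gives the time, the measured TCP pose, the force, the opening and the grip force at its end, in the units of the state.
- robot.get_obs(): the state, without advancing time (a new reading comes with each control period).
- vision.snapshot(name): name is "scene" or "top" or "wrist"; returns a dict with "color" (400x640x3 uint8, red, green, blue), "z_map" (400x640 float32, m along the optical axis (not along the pixel's ray), 0 where there is no reading), "fx", "fy", "cx", "cy" (pixels), "R" (3x3) and "t" (3): a world point X has camera coordinates R X + t. Camera axes: x right, y down, z forward; pixel columns grow to the right and rows downward; lengths in m; the calibration is good to about 2 mm. The wrist camera is an equidistant fisheye: a pixel r from the principal point sees the ray r / f radians off the axis. A picture is of the moment at which its call begins.
- robot.close_job(): hands the job in; it is judged then, once.
The state is a dict: "time": time; "joint_positions": joint angles; "qvel": joint speeds; "joint_torque": joint torques, N m; "tool_pos": TCP position; "ee_rot": TCP orientation; "wrist_force": force on the tool from outside, world axes, zero at the start; "wrist_torque": the same for the moment, N m; "width": finger opening in m; "finger_force": force on a finger pad.
Only numpy, scipy, OpenCV 4.12 (cv2) and the standard library are available. Lean on these libraries where they do the work, as an engineer would, in place of code of your own. Each camera call takes 0.05 s, during which the arm holds its last target. There are 200 camera calls.

## Working session

There is one attempt and no reset: what is moved stays moved. The work goes in short steps, Python scripts to look and compute and a shell command to move; the robot and the scene stay as the last step left them, time stands still between calls to the robot, and variables do not carry over. Pictures are saved under pics/ and viewed, at most 17 in all, crops included, and the job is handed in when it is done.

```bash
mkdir -p pics; ls; python3 - <<'E'
from bench import robot, vision
import cv2,numpy as np
for n in ("scene","top"):
    s=vision.snapshot(n); cv2.imwrite(f"pics/{n}0.png",s["color"][:,:,::-1])
    np.savez(f"{n}0.npz",**s)
    print(n,s["fx"],s["fy"],s["cx"],s["cy"],np.round(s["R"],3).tolist(),np.round(s["t"],3))
o=robot.get_obs();print(o)
E
```

```text
pics
scene 415.4266481968431 415.4266481968431 321.4759100590219 196.44047267542896 [[0.886, -0.464, -0.024], [-0.243, -0.418, -0.875], [0.396, 0.781, -0.483]] [-0.404  0.125  1.018]
top 449.90113771490627 449.90113771490627 316.48507074475543 200.67743152070946 [[0.028, -1.0, -0.003], [-0.998, -0.028, -0.052], [0.052, 0.005, -0.999]] [-0.068  0.434  1.181]
{'time': 0.1, 'joint_positions': array([ 1.16592370e+00,  8.78699111e-02,  1.37207675e+00, -4.60853483e-05,
        1.68359399e+00, -1.03095110e-01]), 'qvel': array([ 0.00061279, -0.00128546, -0.00539185, -0.00068023,  0.00033096,
        0.00016719]), 'joint_torque': array([ 2.39565794e-03, -3.41249871e+01, -3.03300977e+01,  7.20298779e-02,
        3.04013863e-02, -8.28312932e-05]), 'tool_pos': array([0.16329422, 0.52468993, 0.20444071]), 'ee_rot': array([-3.13965028e+00, -1.54914844e-04,  2.83980984e+00]), 'wrist_force': array([0.20020269, 0.20182339, 0.38425402]), 'wrist_torque': array([0.02724402, 0.02231795, 0.00994535]), 'finger_force': 0.0, 'width': 0.094003742055115}
```

View pics/scene0.png

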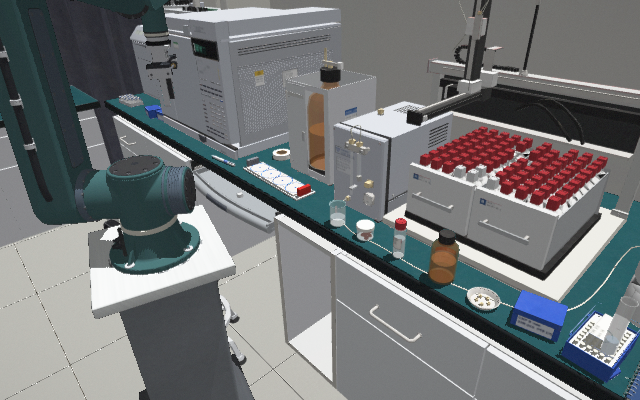

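View pics/top0.png

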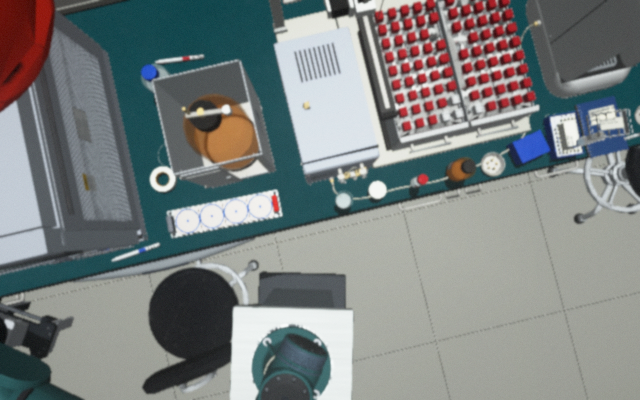

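Scene: left to right, beaker (338,212), jar (366,230), vial (399,240) and amber bottle (443,258). Top view: rail from (168,222) to (282,205) with the red block at its right (-y) end. The order along the rail is therefore jar on mark_1, beaker on mark_2, vial on mark_3 and amber on mark_4.

```bash
cat > h.py <<'E'
import numpy as np,cv2
def cam(s): R=np.array(s["R"]);return -R.T@s["t"]
def ray(s,u,v):
    x=np.array([(u-s["cx"])/s["fx"],(v-s["cy"])/s["fy"],1.0]); return np.array(s["R"]).T@x
def plane(s,u,v,z):
    c=cam(s);d=ray(s,u,v);return c+d*(z-c[2])/d[2]
def depth(s,u,v):
    return cam(s)+ray(s,u,v)*s["z_map"][int(round(v)),int(round(u))]
def tri(s1,p1,s2,p2):
    A=[];b=[]
    for s,p in((s1,p1),(s2,p2)):
        d=ray(s,*p);d/=np.linalg.norm(d);P=np.eye(3)-np.outer(d,d);A.append(P);b.append(P@cam(s))
    return np.linalg.lstsq(np.vstack(A),np.hstack(b),rcond=None)[0]
E
python3 - <<'E'
from h import *
t=dict(np.load("top0.npz"));s=dict(np.load("scene0.npz"))
a=cv2.resize(t["color"][150:250,155:295],None,fx=5.6,fy=5.6,interpolation=2)[:280]
a=t["color"][180:245,160:290];b=t["color"][150:215,325:480];c=s["color"][190:290,320:465];d=s["color"][155:205,235:325]
r=lambda x,w:cv2.resize(x,(w,int(x.shape[0]*w/x.shape[1])),interpolation=2)
def pad(x,h): return cv2.copyMakeBorder(x,0,max(0,h-x.shape[0]),0,0,0)[:h]
im=np.vstack([np.hstack([pad(r(a,390),230),pad(r(b,410),230)]),np.hstack([pad(r(c,450),320),pad(r(d,350),320)])])
cv2.imwrite("pics/crop.png",im[:,:,::-1])
# depth points in the containers' region
for nm,S in(("top",t),("scene",s)):
    for x in ([(343,201),(377,189),(423,179),(467,165),(187,219),(211,215),(235,210),(259,206),(276,202)] if nm=="top" else [(338,203),(366,222),(401,221),(447,234),(305,187)]):
        print(nm,x,np.round(depth(S,*x),3))
E
```

```text
top (343, 201) [ 0.436 -0.126  0.019]
top (377, 189) [ 0.469 -0.213  0.033]
top (423, 179) [ 0.492 -0.318  0.095]
top (467, 165) [ 0.527 -0.419  0.115]
top (187, 219) [0.378 0.285 0.01 ]
top (211, 215) [0.39  0.222 0.013]
top (235, 210) [0.405 0.159 0.01 ]
top (259, 206) [0.417 0.096 0.012]
top (276, 202) [0.428 0.049 0.032]
scene (338, 203) [ 0.452 -0.106  0.048]
scene (366, 222) [ 0.473 -0.207  0.038]
scene (401, 221) [ 0.492 -0.316  0.095]
scene (447, 234) [ 0.523 -0.425  0.114]
scene (305, 187) [0.428 0.048 0.032]
```

View pics/crop.png

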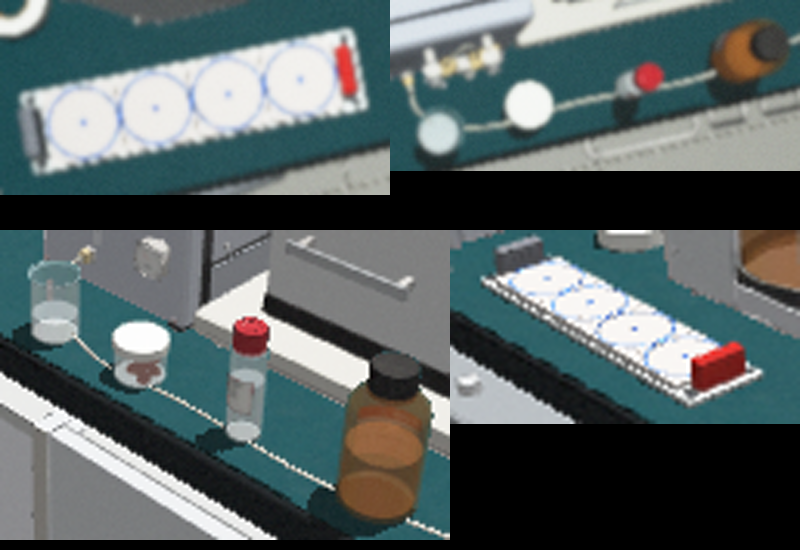

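The crop shows the ring dots, lid, rim and cap centres clearly. I'll triangulate them from both views and work out the deltas in tool axes.

```bash
python3 - <<'E'
from h import *
t=dict(np.load("top0.npz"));s=dict(np.load("scene0.npz"))
P={"m1":((188,220.7),(259.9,167.6)),"m2":((211.7,215.7),(271.3,173.5)),"m3":((236,211.3),(282.3,180.2)),"m4":((260,206.3),(295.2,187.4)),
"jar":((377.6,189.7),(365.4,223.8)),"beaker":((343.5,200.3),(337.4,202.9)),"vial":((422.9,179.1),(401.2,219.6)),"amber":((468.3,167),(447.3,232.5))}
Z={"jar":.036,"beaker":.03,"vial":.096,"amber":.115}
for k,(a,b) in P.items():
    print(k,"tri",np.round(tri(t,a,s,b),3),"top-plane",np.round(plane(t,*a,Z.get(k,.012)),3),"scene",np.round(plane(s,*b,{**Z,"beaker":.059}.get(k,.012)),3))
# amber/jar/vial refined by mask in top (bodies)
c=cv2.cvtColor(t["color"],cv2.COLOR_RGB2HSV)
for nm,lo,hi,box,z in(("redcap",(0,150,100),(8,255,255),(410,170,440,190),.096),("redcap2",(172,150,100),(180,255,255),(410,170,440,190),.096),("blackcap",(0,0,0),(180,120,75),(455,155,480,178),.115),("lid",(0,0,200),(180,40,255),(365,178,392,202),.036)):
    x0,y0,x1,y1=box;m=cv2.inRange(c[y0:y1,x0:x1],lo,hi);v,u=np.nonzero(m)
    if len(u):print(nm,len(u),u.mean()+x0,v.mean()+y0,np.round(plane(t,u.mean()+x0,v.mean()+y0,z),3))
E
cat >> h.py <<'E'
def go(x,y,z,yaw=None):
    from bench import robot
    from scipy.spatial.transform import Rotation as Ro
    o=robot.get_obs();R=Ro.from_euler('xyz',o["ee_rot"])
    if yaw is not None:
        T=Ro.from_euler('xyz',[np.pi,0,yaw]);print("turn deg",np.round((R.inv()*T).as_rotvec(degrees=True),2));R=T
    d=np.array([x,y,z])-o["tool_pos"]
    print("at",np.round(o["tool_pos"],4),np.round(o["ee_rot"],3),"shift mm in target axes",np.round(R.inv().apply(d)*1000,1))
E
```

```text
m1 tri [0.373 0.281 0.014] top-plane [0.373 0.282 0.012] scene [0.375 0.285 0.012]
m2 tri [0.389 0.219 0.014] top-plane [0.388 0.22  0.012] scene [0.391 0.223 0.012]
m3 tri [0.401 0.156 0.014] top-plane [0.402 0.156 0.012] scene [0.403 0.16  0.012]
m4 tri [0.416 0.093 0.014] top-plane [0.417 0.093 0.012] scene [0.418 0.096 0.012]
jar tri [ 0.467 -0.214  0.038] top-plane [ 0.467 -0.214  0.036] scene [ 0.469 -0.211  0.036]
beaker tri [ 0.437 -0.125  0.062] top-plane [ 0.438 -0.127  0.03 ] scene [ 0.441 -0.121  0.059]
vial tri [ 0.492 -0.317  0.099] top-plane [ 0.492 -0.317  0.096] scene [ 0.495 -0.313  0.096]
amber tri [ 0.523 -0.423  0.116] top-plane [ 0.522 -0.423  0.115] scene [ 0.526 -0.422  0.115]
redcap2 70 422.4 178.77142857142857 [ 0.493 -0.316  0.096]
blackcap 185 468.47027027027025 166.4918918918919 [ 0.524 -0.423  0.115]
lid 232 377.1508620689655 189.2844827586207 [ 0.468 -0.213  0.036]
```

```bash
python3 -m crank '[[0,[0,-0.04,0],[0,0,0]],[0,[0,-0.04,0],[0,0,0]],[0,[-0.04,-0.04,0],[0,0,0]],[0,[-0.04,0,0],[0,0,-8]],[0,[-0.04,0,0],[0,0,-8]],[0,[0,0,0],[0,0,-8]],[0,[0,0,0],[0,0,-6]],[0,[0,0,0],[0,0,0]]]'; python3 -c "
from h import go
go(.468,-.213,.2,3.362)"
```

```text
time: 0.9
tool_pos: [0.2393, 0.386, 0.2049]
ee_rot: [-3.141, -0.001, -2.926]
wrist_force: [-0.5, 0.2, 0.6]
width: 0.0941
finger_force: 0.0
turn deg [-0.04 -0.05 -0.3 ]
at [0.2393 0.386  0.2049] [-3.141e+00 -1.000e-03 -2.926e+00] shift mm in target axes [ -92.2 -634.5    4.9]
```

```bash
python3 -m crank '[[0,[-0.006,-0.045,0],[0,0,0]],[0,[-0.006,-0.045,0],[0,0,0]],[0,[-0.006,-0.045,0],[0,0,0]],[0,[-0.006,-0.045,0],[0,0,0]],[0,[-0.006,-0.045,0],[0,0,0]],[0,[-0.006,-0.045,0],[0,0,0]],[0,[-0.006,-0.045,0],[0,0,0]],[0,[-0.006,-0.045,0],[0,0,0]]]'; python3 -m crank '[[0.2,[-0.007,-0.045,0],[0,0,0]],[0.2,[-0.007,-0.045,0],[0,0,0]],[0.2,[-0.007,-0.045,0],[0,0,0]],[0.2,[-0.007,-0.045,0],[0,0,0]],[0.2,[-0.007,-0.045,0],[0,0,0]],[0.2,[-0.007,-0.045,0],[0,0,0]],[0.2,[0,0,0],[0,0,0]],[0.2,[0,0,0],[0,0,0]]]'; python3 - <<'E'
from h import *
from bench import vision
go(.468,-.213,.2,3.362)
s=vision.snapshot("wrist");np.savez("w1.npz",**s);cv2.imwrite("pics/w1.png",s["color"][:,:,::-1])
print(s["fx"],s["cx"],s["cy"],cam(s),np.round(s["R"],3).tolist())
E
```

```text
time: 1.7
tool_pos: [0.3634, 0.0437, 0.2055]
ee_rot: [3.142, 0.001, -2.927]
wrist_force: [1.4, 0.8, 1.0]
width: 0.094
finger_force: 0.0
time: 2.5
tool_pos: [0.4621, -0.2095, 0.2045]
ee_rot: [3.139, -0.001, -2.928]
wrist_force: [-0.9, 0.3, -0.1]
width: 0.0753
finger_force: 0.0
turn deg [ 0.12 -0.08 -0.38]
at [ 0.4621 -0.2095  0.2045] [ 3.139e+00 -1.000e-03 -2.928e+00] shift mm in target axes [-5.  -4.7  4.5]
309.70691628693146 319.34424576865626 197.96235384352485 [ 0.38240039 -0.22593969  0.38354392] [[-0.211, 0.977, 0.002], [0.94, 0.203, 0.274], [0.268, 0.06, -0.962]]
```

View pics/w1.png

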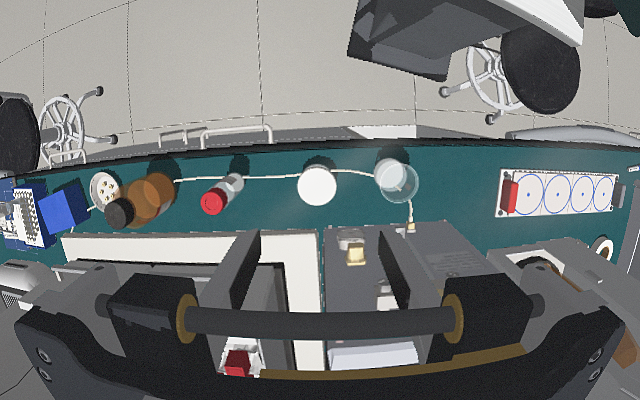

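The wrist view shows the jar lid at (317,186), beaker rim (405,184), vial cap (212,203), amber cap (120,214), and the rail with its rings at 528–600 and the red block at its near end (510,196).

```bash
cat >> h.py <<'E'
def fplane(s,u,v,z):
    x,y=(u-s["cx"])/s["fx"],(v-s["cy"])/s["fy"];r=np.hypot(x,y)
    d=np.array(s["R"]).T@np.array([x/r*np.sin(r),y/r*np.sin(r),np.cos(r)]);c=cam(s);return c+d*(z-c[2])/d[2]
def cen(s,lo,hi,box):
    x0,y0,x1,y1=box;c=cv2.cvtColor(s["color"],cv2.COLOR_RGB2HSV)[y0:y1,x0:x1]
    m=cv2.inRange(c,lo,hi);n,l,st,ce=cv2.connectedComponentsWithStats(m);i=1+st[1:,4].argmax();return ce[i][0]+x0,ce[i][1]+y0,st[i,4]
E
python3 - <<'E'
from h import *
s=dict(np.load("w1.npz"))
u,v,n=cen(s,(0,0,200),(180,45,255),(292,160,342,212));print("jar",u,v,n,fplane(s,u,v,.036))
u,v,n=cen(s,(170,130,100),(180,255,255),(195,185,230,220));print("vial",u,v,n,fplane(s,u,v,.09))
u,v,n=cen(s,(0,0,0),(180,255,70),(104,200,136,230));print("amber",u,v,n,fplane(s,u,v,.11))
print("beaker",fplane(s,405,184,.059))
b=cv2.resize(s["color"][160:220,490:630],(560,240),interpolation=2);a=cv2.resize(s["color"][145:215,360:430],(240,240),interpolation=2)
cv2.imwrite("pics/c1.png",np.hstack([b,a])[:,:,::-1])
E
```

```text
jar 316.0390625 186.0703125 1152 [ 0.46601176 -0.21098375  0.036     ]
vial 211.48648648648648 202.83783783783784 407 [ 0.49268676 -0.31526879  0.09      ]
amber 125.56028368794327 210.18794326241135 282 [ 0.51573418 -0.40933371  0.11      ]
beaker [ 0.43712964 -0.11651158  0.059     ]
```

View pics/c1.png

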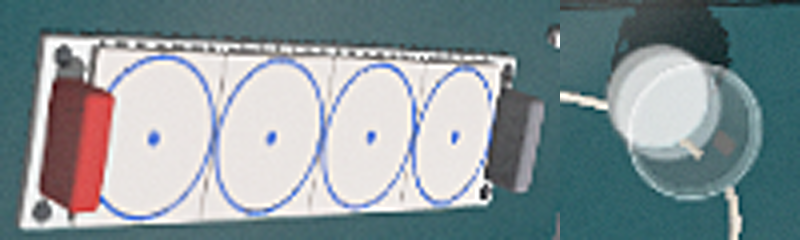

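```bash
python3 - <<'E'
from h import *
s=dict(np.load("w1.npz"))
print("beaker rim",fplane(s,399.1,183.2,.059),"base",fplane(s,390.3,173.6,.002))
for k,(x,y) in enumerate([(454,137),(370,137),(271,138),(154,138)]): print("m",k+1,fplane(s,490+x/4,160+y/4,.012))
go(.467,-.2125,.025,3.362)
E
```

```text
beaker rim [ 0.43775136 -0.12342492  0.059     ] base [ 0.43787298 -0.1202933   0.002     ]
m 1 [0.37299349 0.28839168 0.012     ]
m 2 [0.38712375 0.2247759  0.012     ]
m 3 [0.40156527 0.16152143 0.012     ]
m 4 [0.41557076 0.09809927 0.012     ]
turn deg [ 0.09 -0.04 -0.29]
at [ 0.4621 -0.2088  0.205 ] [ 3.140e+00 -1.000e-03 -2.926e+00] shift mm in target axes [ -4.   -4.7 180. ]
```

```bash
python3 -m crank '[[0.2,[-0.004,-0.005,0.02],[0,0,0]],[0.2,[0,0,0.03],[0,0,0]],[0.2,[0,0,0.03],[0,0,0]],[0.2,[0,0,0.03],[0,0,0]],[0.2,[0,0,0.03],[0,0,0]],[0.2,[0,0,0.02],[0,0,0]],[0.2,[0,0,0.01],[0,0,0]],[0.2,[0,0,0],[0,0,0]]]'; python3 -c "
from h import *
from bench import vision
go(.467,-.2125,.002,3.362)
s=vision.snapshot('wrist');cv2.imwrite('pics/w2.png',s['color'][:,:,::-1])"
```

```text
time: 3.35
tool_pos: [0.4664, -0.2117, 0.0345]
ee_rot: [3.14, -0.002, -2.924]
wrist_force: [-0.2, -0.1, 0.0]
width: 0.0751
finger_force: 0.0
turn deg [ 0.11 -0.09 -0.15]
at [ 0.4664 -0.2117  0.0345] [ 3.140e+00 -2.000e-03 -2.924e+00] shift mm in target axes [-0.4 -0.9 32.5]
```

View pics/w2.png

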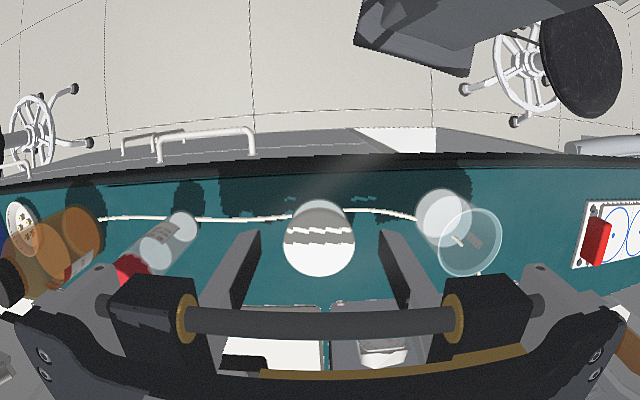

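The jar (318,240) is centred between the fingers (inner edges about 250 and 387). Going down to grip.

```bash
python3 -m crank '[[0.2,[0,0,0.016],[0,0,0]],[0.2,[0,0,0.012],[0,0,0]],[0.2,[0,0,0.0045],[0,0,0]],[0.2,[0,0,0],[0,0,0]],[0.35,[0,0,0],[0,0,0]],[0.5,[0,0,0],[0,0,0]],[0.7,[0,0,0],[0,0,0]],[0.9,[0,0,0],[0,0,0]]]';python3 -m crank '[[1,[0,0,0],[0,0,0]],[1,[0,0,0],[0,0,0]],[1,[0,0,0],[0,0,0]],[1,[0,0,0],[0,0,0]]]'
```

```text
time: 4.2
tool_pos: [0.4676, -0.2137, 0.0033]
ee_rot: [-3.141, 0.001, -2.925]
wrist_force: [-0.5, 0.7, 0.4]
width: 0.0466
finger_force: 0.2
time: 4.6
tool_pos: [0.4675, -0.2135, 0.0033]
ee_rot: [-3.141, 0.0, -2.925]
wrist_force: [0.2, 0.0, 2.5]
width: 0.0424
finger_force: 30.0
```

```bash
python3 -m crank '[[1,[0,0,-0.01],[0,0,0]],[1,[0,0,-0.03],[0,0,0]],[1,[0,0,-0.04],[0,0,0]],[1,[0,0,-0.04],[0,0,0]],[1,[0,0,-0.04],[0,0,0]],[1,[0,0.01,-0.03],[0,0,0]],[1,[-0.001,0.03,-0.01],[0,0,0]],[1,[-0.002,0.045,0],[0,0,0]]]';python3 -m crank '[[1,[-0.002,0.045,0],[0,0,0]],[1,[-0.002,0.045,0],[0,0,0]],[1,[-0.002,0.045,0],[0,0,0]],[1,[-0.002,0.045,0],[0,0,0]],[1,[-0.002,0.045,0],[0,0,0]],[1,[-0.002,0.045,0],[0,0,0]],[1,[-0.002,0.045,0],[0,0,0]],[1,[-0.002,0.045,0],[0,0,0]]]';python3 -m crank '[[1,[0,0.035,0],[0,0,0]],[1,[0,0.02,0.02],[0,0,0]],[1,[0,0,0.03],[0,0,0]],[1,[0,0,0.02],[0,0,0]],[1,[0,0,0],[0,0,0]],[1,[0,0,0],[0,0,0]]]'; python3 -c "
from h import *
from bench import vision
go(.375,.282,.0155,3.362)
s=vision.snapshot('wrist');np.savez('w3.npz',**s);cv2.imwrite('pics/w3.png',s['color'][:,:,::-1])"
```

```text
time: 5.4
tool_pos: [0.4532, -0.1309, 0.2061]
ee_rot: [-3.138, 0.005, -2.929]
wrist_force: [0.8, 0.5, -1.3]
width: 0.0425
finger_force: 30.0
time: 6.2
tool_pos: [0.3896, 0.2268, 0.2037]
ee_rot: [-3.142, 0.001, -2.925]
wrist_force: [1.0, -0.9, -0.8]
width: 0.0422
finger_force: 30.0
time: 6.8
tool_pos: [0.3786, 0.2789, 0.1336]
ee_rot: [3.142, 0.0, -2.925]
wrist_force: [0.2, 0.2, 0.3]
width: 0.0424
finger_force: 30.0
turn deg [ 0.    0.01 -0.23]
at [0.3786 0.2789 0.1336] [ 3.142  0.    -2.925] shift mm in target axes [  2.8   3.8 118.1]
```

View pics/w3.png

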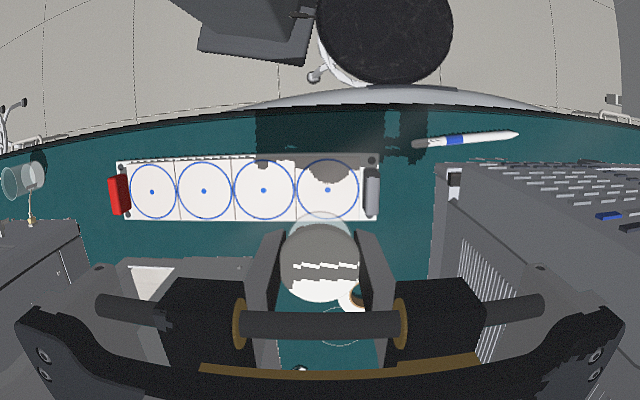

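Ring dots are at (152,191), (204,191), (263,190) and (328,190), with the jar held at (320,255). I'll compute the rings' positions and check the clearance to the big instrument at the left, since the gripper body is long.

```bash
python3 - <<'E'
from h import *
s=dict(np.load("w3.npz"))
for k,(x,y) in enumerate([(328,190),(263,190),(204,191),(152,191)]):
    u,v,n=cen(s,(95,100,60),(130,255,255),(x-6,y-6,x+7,y+7)); print("m",k+1,u,v,n,np.round(fplane(s,u,v,.012),4))
t=dict(np.load("top0.npz"))
P=[]
for v in range(100,245):
    for u in range(80,175):
        p=depth(t,u,v)
        if t["z_map"][v,u]>0 and .05<p[2]<.35: P.append(p)
P=np.array(P)
m=np.array([.374,.285,0]);ry=np.array([-.22,.976,0]);rx=np.array([.976,.22,0])
a=(P-m)@ry;b=(P-m)@rx
for lo in range(-60,60,20):
    q=(b*1000>lo)&(b*1000<lo+20)&(a>0.02); print(lo,q.sum(),(a[q].min() if q.any() else None), P[q][a[q].argmin()] if q.any() else None)
go(.375,.282,.0155,3.362)
E
```

```text
m 1 327.22222222222223 189.5 18 [0.3725 0.2869 0.012 ]
m 2 263.0 190.0 21 [0.3868 0.2235 0.012 ]
m 3 203.27777777777777 190.88888888888889 18 [0.4013 0.1601 0.012 ]
m 4 151.5 191.5 14 [0.4155 0.0968 0.012 ]
-60 0 None None
-40 348 0.10968197260711184 [0.32578256 0.38651038 0.19392718]
-20 534 0.10992333693085493 [0.33346669 0.38848976 0.05322191]
0 536 0.10823619934764105 [0.35902945 0.39252324 0.14750936]
20 505 0.10839990266298295 [0.37024584 0.39521925 0.19459258]
40 484 0.10942856695005194 [0.39161107 0.40108914 0.14780477]
turn deg [ 0.04  0.12 -0.24]
at [0.3792 0.2791 0.1345] [ 3.141e+00  2.000e-03 -2.925e+00] shift mm in target axes [  3.5   3.8 119. ]
```

```bash
python3 -m crank '[[1,[0.004,0.0055,0.01],[0,0,0]],[1,[0,0,0.03],[0,0,0]],[1,[0,0,0.03],[0,0,0]],[1,[0,0,0.025],[0,0,0]],[1,[0,0,0.012],[0,0,0]],[1,[0,0,0.005],[0,0,0]],[1,[0,0,0.002],[0,0,0]],[1,[0,0,0],[0,0,0]]]';python3 -m crank '[[1,[0,0,0.002],[0,0,0]],[1,[0,0,0],[0,0,0]]]'
```

```text
time: 7.65
tool_pos: [0.3743, 0.2839, 0.0201]
ee_rot: [3.141, 0.002, -2.925]
wrist_force: [0.7, 0.7, 0.5]
width: 0.0422
finger_force: 30.0
time: 7.85
tool_pos: [0.3739, 0.2837, 0.0177]
ee_rot: [3.141, 0.001, -2.925]
wrist_force: [1.0, -0.6, 0.2]
width: 0.0423
finger_force: 30.0
```

```bash
python3 -m crank '[[1,[0,0,0.0015],[0,0,0]],[1,[0,0,0],[0,0,0]]]';python3 -m crank '[[1,[0,0,0.001],[0,0,0]],[1,[0,0,0],[0,0,0]]]'
```

```text
time: 8.05
tool_pos: [0.3734, 0.2834, 0.0155]
ee_rot: [3.141, 0.0, -2.925]
wrist_force: [0.5, 0.6, -0.0]
width: 0.043
finger_force: 30.0
time: 8.25
tool_pos: [0.3736, 0.2835, 0.0152]
ee_rot: [3.141, 0.0, -2.925]
wrist_force: [-1.6, -2.6, 5.2]
width: 0.0426
finger_force: 30.0
```

```bash
python3 -m crank '[[0.52,[0,0,0],[0,0,0]],[0.5,[0,0,0],[0,0,0]],[0.495,[0,0,0],[0,0,0]],[0.495,[0,0,0],[0,0,0]]]';python3 -m crank '[[0.49,[0,0,-0.005],[0,0,0]],[0.49,[0,0,-0.01],[0,0,0]],[0.49,[0,0,-0.01],[0,0,0]],[0.49,[0,0,-0.03],[0,0,0]],[0.4,[0,0,-0.04],[0,0,0]],[0.3,[0,0,-0.04],[0,0,0]],[0.25,[0,0,-0.05],[0,0,0]],[0.25,[0,0,0],[0,0,0]]]';python3 -c "
from h import *
from bench import vision
go(.438,-.123,.205,3.362)
s=vision.snapshot('wrist');np.savez('w4.npz',**s);cv2.imwrite('pics/w4.png',s['color'][:,:,::-1])"
```

```text
time: 8.65
tool_pos: [0.3733, 0.2833, 0.0142]
ee_rot: [-3.142, -0.0, -2.925]
wrist_force: [0.1, 0.8, 0.1]
width: 0.0474
finger_force: 0.0
time: 9.45
tool_pos: [0.3769, 0.2855, 0.2092]
ee_rot: [3.136, 0.016, -2.925]
wrist_force: [1.0, 1.2, 0.3]
width: 0.0703
finger_force: 0.0
turn deg [ 0.3   0.94 -0.22]
at [0.3769 0.2855 0.2092] [ 3.136  0.016 -2.925] shift mm in target axes [  29.7 -412.     4.2]
```

View pics/w4.png

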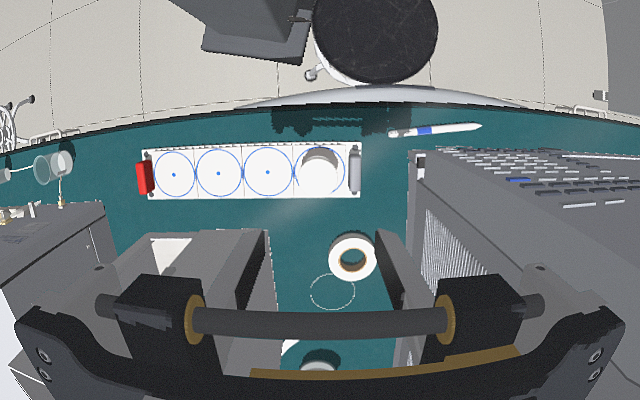

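The jar stands on plate 1 at (320,168), slightly towards plate 2 as intended. Next is the beaker.

```bash
python3 -m crank '[[0.25,[0.003,-0.025,0],[0,0,0]],[0.25,[0.003,-0.045,0],[0,0,0]],[0.25,[0.003,-0.045,0],[0,0,0]],[0.25,[0.003,-0.045,0],[0,0,0]],[0.25,[0.003,-0.045,0],[0,0,0]],[0.25,[0.003,-0.045,0],[0,0,0]],[0.25,[0.003,-0.045,0],[0,0,0]],[0.25,[0.003,-0.045,0],[0,0,0]]]';python3 -m crank '[[0.25,[0.003,-0.045,0],[0,0,0]],[0.25,[0.003,-0.025,0],[0,0,0]],[0.25,[0,-0.002,0.03],[0,0,0]],[0.25,[0,0,0.03],[0,0,0]],[0.25,[0,0,0.03],[0,0,0]],[0.25,[0,0,0.02],[0,0,0]],[0.25,[0,0,0],[0,0,0]],[0.25,[0,0,0],[0,0,0]]]';python3 -c "
from h import *
from bench import vision
go(.438,-.123,.02,3.362)
s=vision.snapshot('wrist');np.savez('w5.npz',**s);cv2.imwrite('pics/w5.png',s['color'][:,:,::-1])"
```

```text
time: 10.3
tool_pos: [0.4222, -0.0555, 0.1985]
ee_rot: [3.141, -0.001, -2.925]
wrist_force: [-0.2, 0.1, -0.1]
width: 0.0706
finger_force: 0.0
time: 11.1
tool_pos: [0.4321, -0.1252, 0.0891]
ee_rot: [3.141, -0.001, -2.925]
wrist_force: [0.2, 0.6, 0.5]
width: 0.0704
finger_force: 0.0
turn deg [ 0.06 -0.07 -0.22]
at [ 0.4321 -0.1252  0.0891] [ 3.141e+00 -1.000e-03 -2.925e+00] shift mm in target axes [-6.2  0.8 69.1]
```

View pics/w5.png

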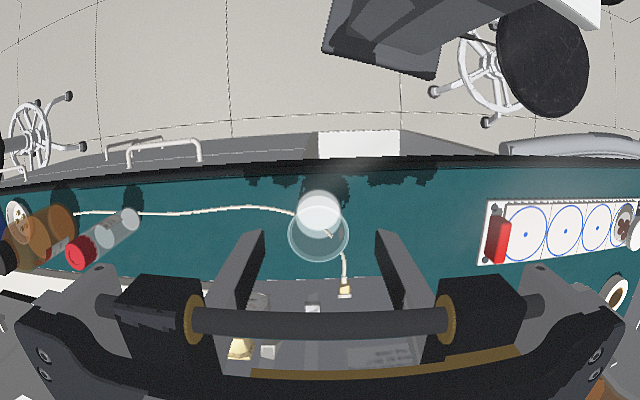

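The beaker's rim is at (318,235) and its base at (319,211). Instrument fittings at (345,290) are close behind, so I'll check clearance for the gripper body.

```bash
python3 - <<'E'
from h import *
s=dict(np.load("w5.npz"))
b0,b1=fplane(s,318,235,.059),fplane(s,319,211,.002);print(b0,b1)
m=np.array([.438,-.123,0]);ry=np.array([-.22,.976,0]);rx=np.array([.976,.22,0])
for f in("top0.npz","scene0.npz"):
    t=dict(np.load(f));v,u=np.nonzero(t["z_map"]>0)
    d=np.stack([(u-t["cx"])/t["fx"],(v-t["cy"])/t["fy"],np.ones(len(u))],1)*t["z_map"][v,u][:,None]
    P=(d-t["t"])@np.array(t["R"]); a=(P-m)@ry;b=(P-m)@rx
    for zl in(.07,.10,.13,.16,.19,.22):
        q=(abs(a)<.1)&(b>0.025)&(b<.2)&(P[:,2]>zl)&(P[:,2]<zl+.03)
        if q.any():
            o=np.argsort(b[q])[:4];print(f,zl,q.sum(),[(round(x*1000),round(y*1000)) for x,y in zip(a[q][o],b[q][o])])
go(b1[0],b1[1],.016,3.362)
E
```

```text
[ 0.4383632  -0.12354759  0.059     ] [ 0.43860435 -0.12274914  0.002     ]
top0.npz 0.07 64 [(-9, 40), (-12, 40), (-7, 41), (-12, 42)]
top0.npz 0.1 83 [(-35, 40), (-32, 40), (-28, 46), (-51, 47)]
top0.npz 0.13 90 [(-33, 41), (-31, 41), (-37, 41), (-34, 41)]
top0.npz 0.16 131 [(-32, 41), (-31, 41), (-29, 42), (69, 60)]
top0.npz 0.19 287 [(3, 32), (6, 33), (8, 33), (-1, 33)]
top0.npz 0.22 4809 [(-4, 38), (-2, 39), (-13, 39), (-10, 39)]
scene0.npz 0.07 773 [(-8, 39), (-5, 39), (-6, 41), (-9, 42)]
scene0.npz 0.1 751 [(-38, 38), (-32, 40), (-31, 40), (-31, 41)]
scene0.npz 0.13 850 [(-34, 37), (-36, 39), (-36, 39), (-7, 39)]
scene0.npz 0.16 858 [(-32, 38), (-30, 40), (-6, 40), (-34, 40)]
scene0.npz 0.19 958 [(3, 31), (3, 32), (1, 32), (8, 33)]
scene0.npz 0.22 1669 [(-30, 36), (-11, 37), (-8, 38), (-4, 38)]
turn deg [-0.03  0.05 -0.22]
at [ 0.433  -0.1255  0.0902] [-3.141e+00  1.000e-03 -2.925e+00] shift mm in target axes [-6.1  1.5 74.2]
```

The fittings reach to about 32 mm behind the beaker at z≈0.2, and the gripper body's half-width is 37.5 mm. I'll tilt the tool 8° so the body leans towards the robot.

```bash
python3 -m crank '[[0.25,[0,0,-0.02],[0,0,0]],[0.25,[0,0,0],[0,-4,0]],[0.25,[0,0,0],[0,-4,0]],[0.25,[0,0,0],[0,0,0]],[0.25,[0,0,0],[0,0,0]]]';python3 -c "
from h import *
go(.438,-.123,.017)"
```

```text
time: 11.65
tool_pos: [0.4331, -0.1259, 0.1109]
ee_rot: [-3.14, 0.141, -2.926]
wrist_force: [0.5, -0.5, -0.8]
width: 0.0702
finger_force: 0.0
at [ 0.4331 -0.1259  0.1109] [-3.14   0.141 -2.926] shift mm in target axes [ 7.8  1.9 93.8]
```

```bash
python3 -m crank '[[0.25,[0.005,0.002,0.02],[0,0,0]],[0.25,[0.001,0,0.02],[0,0,0]],[0.25,[0,0,0.02],[0,0,0]],[0.25,[0,0,0.018],[0,0,0]],[0.25,[0,0,0.01],[0,0,0]],[0.25,[0,0,0.005],[0,0,0]],[0.25,[0,0,0],[0,0,0]],[0.35,[0,0,0],[0,0,0]]]';python3 -m crank '[[0.45,[0,0,0],[0,0,0]],[0.6,[0,0,0],[0,0,0]],[0.8,[0,0,0],[0,0,0]],[1,[0,0,0],[0,0,0]],[1,[0,0,0],[0,0,0]],[1,[0,0,0],[0,0,0]]]'
```

```text
time: 12.45
tool_pos: [0.4397, -0.1222, 0.0174]
ee_rot: [-3.141, 0.141, -2.925]
wrist_force: [-0.4, -0.6, -0.6]
width: 0.0653
finger_force: 0.0
time: 13.05
tool_pos: [0.4395, -0.1223, 0.0171]
ee_rot: [-3.141, 0.141, -2.925]
wrist_force: [-0.0, -1.2, 2.1]
width: 0.044
finger_force: 30.0
```

```bash
python3 -m crank '[[1,[0,0,-0.01],[0,0,0]],[1,[0,0,-0.025],[0,0,0]],[1,[0,0,-0.04],[0,0,0]],[1,[0,0,-0.04],[0,0,0]],[1,[0,0,-0.03],[0,0,0]],[1,[0,0.02,-0.015],[0,0,0]],[1,[-0.003,0.04,0],[0,0,0]],[1,[-0.003,0.045,0],[0,0,0]]]';python3 -m crank '[[1,[-0.004,0.045,0],[0,0,0]],[1,[-0.004,0.045,0],[0,0,0]],[1,[-0.004,0.045,0],[0,0,0]],[1,[-0.004,0.045,0],[0,0,0]],[1,[-0.004,0.04,0],[0,0,0]],[1,[0,0.02,0.02],[0,0,0]],[1,[0,0,0.03],[0,0,0]],[1,[0,0,0],[0,0,0]]]';python3 -m crank '[[1,[0,0,0],[0,0,0]],[1,[0,0,0],[0,0,0]]]';python3 -c "
from h import *
from bench import vision
go(.3895,.219,.0295)
s=vision.snapshot('wrist');np.savez('w6.npz',**s);cv2.imwrite('pics/w6.png',s['color'][:,:,::-1])"
```

```text
time: 13.85
tool_pos: [0.4002, -0.0226, 0.1768]
ee_rot: [-3.141, 0.141, -2.928]
wrist_force: [-0.3, 0.6, -1.0]
width: 0.044
finger_force: 30.0
time: 14.65
tool_pos: [0.3717, 0.2167, 0.1248]
ee_rot: [-3.14, 0.13, -2.923]
wrist_force: [-0.1, 0.2, -1.7]
width: 0.0441
finger_force: 30.0
time: 14.85
tool_pos: [0.3759, 0.2171, 0.1308]
ee_rot: [3.141, 0.142, -2.926]
wrist_force: [0.4, -0.7, -0.7]
width: 0.0441
finger_force: 30.0
at [0.3759 0.2171 0.1308] [ 3.141  0.142 -2.926] shift mm in target axes [  0.7  -1.1 102.2]
```

View pics/w6.png

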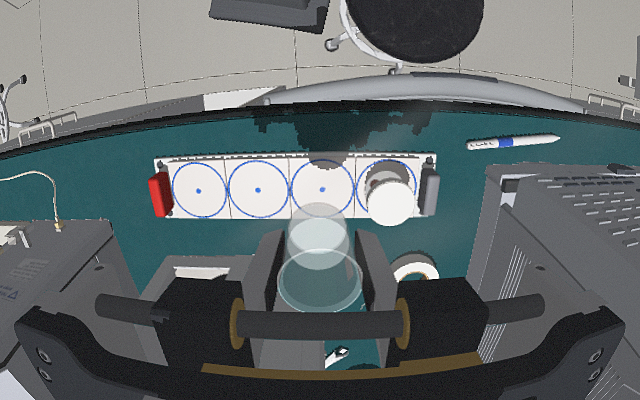

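The beaker hangs upright above plate 2 (dot at 322,190), with the jar in place at (390,200). Lowering.

```bash
python3 -c "
from h import *
s=dict(np.load('w6.npz'))
for x,y in((322,190),(258,190),(199,191)):
    u,v,n=cen(s,(95,100,60),(130,255,255),(x-6,y-6,x+7,y+7)); print(n,np.round(fplane(s,u,v,.012),4))"
python3 -m crank '[[1,[0.001,-0.001,0.02],[0,0,0]],[1,[0,0,0.03],[0,0,0]],[1,[0,0,0.025],[0,0,0]],[1,[0,0,0.015],[0,0,0]],[1,[0,0,0.005],[0,0,0]],[1,[0,0,0.003],[0,0,0]],[1,[0,0,0],[0,0,0]]]';python3 -m crank '[[1,[0,0,0.0015],[0,0,0]],[1,[0,0,0],[0,0,0]]]'
```

```text
17 [0.3867 0.2233 0.012 ]
20 [0.4007 0.1599 0.012 ]
16 [0.4151 0.0966 0.012 ]
time: 15.6
tool_pos: [0.3885, 0.2191, 0.0331]
ee_rot: [3.141, 0.142, -2.926]
wrist_force: [0.2, 0.6, -0.6]
width: 0.0434
finger_force: 30.0
time: 15.8
tool_pos: [0.3884, 0.2193, 0.0313]
ee_rot: [3.141, 0.141, -2.925]
wrist_force: [0.3, 0.6, -0.5]
width: 0.0441
finger_force: 30.0
```

```bash
python3 -m crank '[[1,[0,0,0.001],[0,0,0]],[1,[0,0,0],[0,0,0]]]';python3 -m crank '[[1,[0,0,0.001],[0,0,0]],[1,[0,0,0],[0,0,0]]]'
```

```text
time: 16.0
tool_pos: [0.3881, 0.2191, 0.0296]
ee_rot: [3.141, 0.14, -2.925]
wrist_force: [0.2, 0.2, -0.9]
width: 0.0438
finger_force: 30.0
time: 16.2
tool_pos: [0.3884, 0.2192, 0.0291]
ee_rot: [3.141, 0.14, -2.925]
wrist_force: [-0.4, -0.9, 3.9]
width: 0.0438
finger_force: 30.0
```

```bash
python3 -m crank '[[0.52,[0,0,0],[0,0,0]],[0.49,[0,0,0],[0,0,0]],[0.47,[0,0,0],[0,0,0]],[0.47,[0,0,0],[0,0,0]],[0.47,[0,0,-0.01],[0,0,0]],[0.47,[0,0,-0.02],[0,0,0]],[0.47,[0,0,-0.03],[0,0,0]],[0.47,[0,0,-0.04],[0,0,0]]]';python3 -m crank '[[0.4,[0,0,-0.04],[0,0,0]],[0.4,[0,0,-0.03],[0,0,0]],[0.4,[0,0,0],[0,0,0]],[0.4,[0,0,0],[0,0,0]]]';python3 -c "
from h import *
from bench import vision
go(.4925,-.3165,.035)
s=vision.snapshot('wrist');np.savez('w7.npz',**s);cv2.imwrite('pics/w7.png',s['color'][:,:,::-1])"
```

```text
time: 17.0
tool_pos: [0.3732, 0.2155, 0.1274]
ee_rot: [-3.141, 0.136, -2.925]
wrist_force: [-0.3, -0.0, 0.2]
width: 0.0499
finger_force: 0.0
time: 17.4
tool_pos: [0.3652, 0.2141, 0.1975]
ee_rot: [3.141, 0.141, -2.925]
wrist_force: [0.0, 0.3, 0.1]
width: 0.0562
finger_force: 0.0
at [0.3652 0.2141 0.1975] [ 3.141  0.141 -2.925] shift mm in target axes [  12.6 -545.6  162. ]
```

View pics/w7.png

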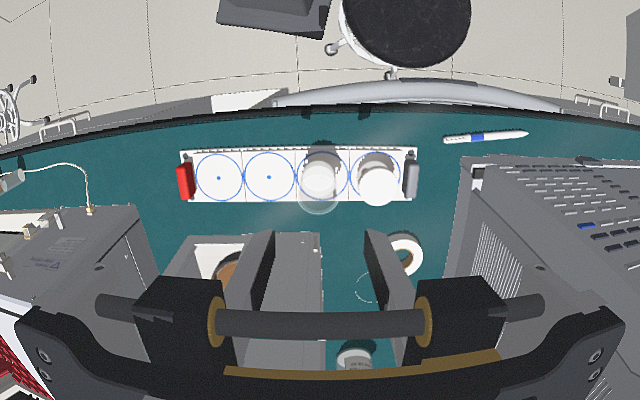

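Jar and beaker both stand on their plates. Next is the vial.

```bash
python3 -m crank '[[0.4,[0.001,-0.025,0],[0,0,0]],[0.4,[0.001,-0.045,0],[0,0,0]],[0.4,[0.001,-0.045,0],[0,0,0]],[0.4,[0.001,-0.045,0],[0,0,0]],[0.4,[0.001,-0.045,0],[0,0,0]],[0.4,[0.001,-0.045,0],[0,0,0]],[0.4,[0.001,-0.045,0],[0,0,0]],[0.4,[0.001,-0.045,0],[0,0,0]]]';python3 -m crank '[[0.4,[0.001,-0.045,0],[0,0,0]],[0.4,[0.001,-0.045,0],[0,0,0]],[0.4,[0.001,-0.045,0],[0,0,0]],[0.4,[0.001,-0.045,0],[0,0,0]],[0.4,[0,-0.025,0.02],[0,0,0]],[0.4,[0,0,0.03],[0,0,0]],[0.4,[0,0,0],[0,0,0]],[0.4,[0,0,0],[0,0,0]]]';python3 -c "
from h import *
from bench import vision,robot
go(.4925,-.3165,.035);print(robot.get_obs()['joint_positions'])
s=vision.snapshot('wrist');np.savez('w8.npz',**s);cv2.imwrite('pics/w8.png',s['color'][:,:,::-1])
c=s['color']; "
```

```text
time: 18.25
tool_pos: [0.4292, -0.1213, 0.1931]
ee_rot: [3.139, 0.137, -2.926]
wrist_force: [1.1, 0.7, 0.5]
width: 0.0562
finger_force: 0.0
time: 19.05
tool_pos: [0.4762, -0.3182, 0.1432]
ee_rot: [3.137, 0.137, -2.926]
wrist_force: [0.5, -0.2, 1.1]
width: 0.0567
finger_force: 0.0
at [ 0.4762 -0.3182  0.1432] [ 3.137  0.137 -2.926] shift mm in target axes [ -1.4  -2.3 109.4]
[-0.75940141  0.09140341  1.49638708  0.11619115  1.48119623 -2.55267756]
```

View pics/w8.png

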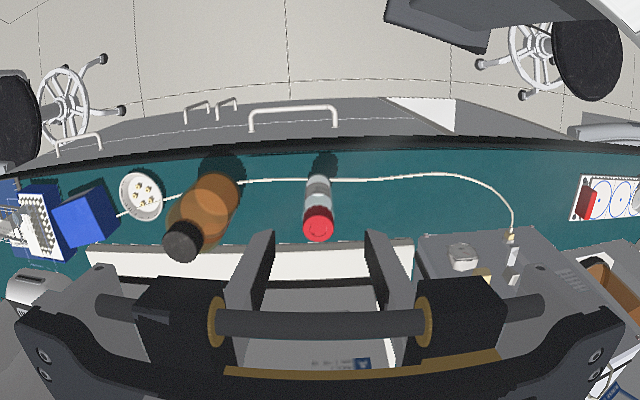

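The vial's cap is at (317,228) between the fingers. Joint 6 is near its limit, so I'll turn the tool +10° about its own axis before descending.

```bash
python3 -m crank '[[0.4,[0,0,0],[0,0,5]],[0.4,[0,0,0],[0,0,5]],[0.4,[0,0,0],[0,0,0]],[0.4,[0,0,0],[0,0,0]]]';python3 -c "
from h import *
from bench import robot
s=dict(np.load('w8.npz'))
u,v,n=cen(s,(170,130,100),(180,255,255),(298,205,336,245));print('vial',u,v,n,fplane(s,u,v,.09))
u,v,n=cen(s,(0,0,0),(180,255,70),(158,218,205,265));print('amber',u,v,n,fplane(s,u,v,.112))
go(.493,-.316,.035);print(robot.get_obs()['joint_positions'][5])"
```

```text
time: 19.5
tool_pos: [0.4778, -0.3193, 0.1472]
ee_rot: [3.119, 0.139, -3.099]
wrist_force: [-0.3, 0.5, 0.2]
width: 0.0564
finger_force: 0.0
vial 317.7864661654135 227.70827067669174 665 [ 0.49383302 -0.31417619  0.09      ]
amber 188.42242990654205 233.7551401869159 535 [ 0.51022222 -0.41483038  0.112     ]
at [ 0.4778 -0.3193  0.1472] [ 3.119  0.139 -3.099] shift mm in target axes [4.000e-01 1.000e-01 1.133e+02]
-2.3800459778638703
```

```bash
python3 -m crank '[[0.4,[0,0,0.02],[0,0,0]],[0.4,[0,0,0.03],[0,0,0]],[0.4,[0,0,0.03],[0,0,0]],[0.4,[0,0,0.02],[0,0,0]],[0.4,[0,0,0.012],[0,0,0]],[0.4,[0,0,0],[0,0,0]],[0.5,[0,0,0],[0,0,0]],[0.58,[0,0,0],[0,0,0]]]';python3 -m crank '[[0.65,[0,0,0],[0,0,0]],[0.7,[0,0,0],[0,0,0]],[0.75,[0,0,0],[0,0,0]],[0.9,[0,0,0],[0,0,0]],[1,[0,0,0],[0,0,0]],[1,[0,0,0],[0,0,0]],[1,[0,0,0],[0,0,0]]]'
```

```text
time: 20.3
tool_pos: [0.4934, -0.3169, 0.0366]
ee_rot: [3.12, 0.14, -3.101]
wrist_force: [0.2, 0.2, -0.5]
width: 0.0437
finger_force: 0.0
time: 21.0
tool_pos: [0.4929, -0.3164, 0.0355]
ee_rot: [3.118, 0.139, -3.101]
wrist_force: [-0.5, -0.0, 5.3]
width: 0.0272
finger_force: 30.0
```

```bash
python3 -m crank '[[1,[0,0,-0.01],[0,0,0]],[1,[0,0,-0.03],[0,0,0]],[1,[0,0,-0.04],[0,0,0]],[1,[0,0,-0.04],[0,0,0]],[1,[0,0,-0.03],[0,0,0]],[1,[0,0.02,-0.02],[0,0,0]],[1,[0.004,0.035,0],[0,0,0]],[1,[0.004,0.04,0],[0,0,-4]]]';python3 -m crank '[[1,[0,0.04,0],[0,0,-4]],[1,[0,0.04,0],[0,0,-2]],[1,[0,0.045,0],[0,0,0]],[1,[0,0.045,0],[0,0,0]],[1,[0,0.045,0],[0,0,0]],[1,[0,0.04,0],[0,0,0]],[1,[0,0,0],[0,0,0]],[1,[0,0,0],[0,0,0]]]';python3 -c "
from h import *
go(.4017,.158,.048)"
```

```text
time: 21.8
tool_pos: [0.457, -0.2263, 0.2048]
ee_rot: [3.127, 0.139, -3.031]
wrist_force: [0.6, 0.7, -0.3]
width: 0.0272
finger_force: 30.0
time: 22.6
tool_pos: [0.4076, 0.0241, 0.2049]
ee_rot: [-3.141, 0.139, -2.922]
wrist_force: [0.3, -0.7, -0.7]
width: 0.027
finger_force: 30.0
at [0.4076 0.0241 0.2049] [-3.141  0.139 -2.922] shift mm in target axes [ -1.4 132.  158.5]
```

```bash
python3 -m crank '[[1,[0,0.025,0],[0,0,0]],[1,[0,0.04,0],[0,0,0]],[1,[0,0.04,0],[0,0,0]],[1,[-0.001,0.02,0.015],[0,0,0]],[1,[0,0.007,0.03],[0,0,0]],[1,[0,0,0.02],[0,0,0]],[1,[0,0,0],[0,0,0]],[1,[0,0,0],[0,0,0]]]';python3 -c "
from h import *
from bench import vision
go(.4017,.158,.048)
s=vision.snapshot('wrist');np.savez('w9.npz',**s);cv2.imwrite('pics/w9.png',s['color'][:,:,::-1])"
```

```text
time: 23.4
tool_pos: [0.3899, 0.1535, 0.1408]
ee_rot: [-3.141, 0.139, -2.927]
wrist_force: [0.2, -0.4, 0.1]
width: 0.0274
finger_force: 30.0
at [0.3899 0.1535 0.1408] [-3.141  0.139 -2.927] shift mm in target axes [ 0.5  2.  93.6]
```

View pics/w9.png

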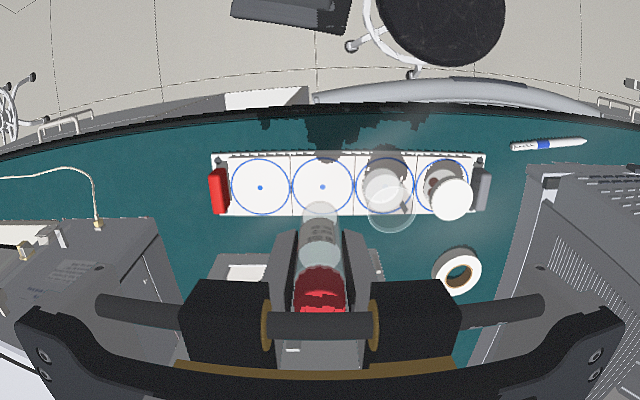

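The vial hangs above plate 3 (dot at 322,187). Lowering.

```bash
python3 -m crank '[[1,[0,0.002,0.015],[0,0,0]],[1,[0,0,0.03],[0,0,0]],[1,[0,0,0.025],[0,0,0]],[1,[0,0,0.013],[0,0,0]],[1,[0,0,0.005],[0,0,0]],[1,[0,0,0.002],[0,0,0]],[1,[0,0,0],[0,0,0]]]';python3 -m crank '[[1,[0,0,0.0015],[0,0,0]],[1,[0,0,0],[0,0,0]]]';python3 -m crank '[[1,[0,0,0.0015],[0,0,0]],[1,[0,0,0],[0,0,0]]]'
```

```text
time: 24.15
tool_pos: [0.4023, 0.1592, 0.053]
ee_rot: [3.141, 0.142, -2.926]
wrist_force: [0.3, 0.7, -0.2]
width: 0.0272
finger_force: 30.0
time: 24.35
tool_pos: [0.402, 0.1593, 0.051]
ee_rot: [3.141, 0.141, -2.925]
wrist_force: [-0.5, -0.6, 0.1]
width: 0.0273
finger_force: 30.0
time: 24.55
tool_pos: [0.4017, 0.1593, 0.0488]
ee_rot: [3.142, 0.14, -2.925]
wrist_force: [-0.1, -0.8, -1.6]
width: 0.0273
finger_force: 30.0
```

```bash
python3 -m crank '[[1,[0,0,0.0012],[0,0,0]],[1,[0,0,0],[0,0,0]]]';python3 -m crank '[[1,[0,0,0.0005],[0,0,0]],[1,[0,0,0],[0,0,0]]]'
```

```text
time: 24.75
tool_pos: [0.4017, 0.1593, 0.0473]
ee_rot: [3.142, 0.139, -2.925]
wrist_force: [-0.5, 0.2, 0.2]
width: 0.0273
finger_force: 30.0
time: 24.95
tool_pos: [0.4019, 0.1594, 0.0473]
ee_rot: [3.142, 0.14, -2.925]
wrist_force: [-2.2, -0.2, 1.9]
width: 0.0276
finger_force: 30.0
```

```bash
python3 -m crank '[[0.66,[0,0,0],[0,0,0]],[0.6,[0,0,0],[0,0,0]],[0.58,[0,0,0],[0,0,0]],[0.57,[0,0,0],[0,0,0]],[0.57,[0,0,-0.01],[0,0,0]],[0.57,[0,0,-0.02],[0,0,0]],[0.57,[0,0,-0.03],[0,0,0]],[0.57,[0,0,-0.04],[0,0,0]]]';python3 -m crank '[[0.57,[0,0,-0.04],[0,0,0]],[0.57,[0,0,-0.03],[0,0,0]],[0.4,[0,-0.03,0],[0,0,0]],[0.3,[0,-0.04,0],[0,0,0]],[0.22,[0,-0.04,0],[0,0,0]],[0.22,[0,-0.04,0],[0,0,4]],[0.22,[0,-0.04,0],[0,0,4]],[0.22,[0,-0.04,0],[0,0,4]]]';python3 -m crank '[[0.22,[0,-0.04,0],[0,0,4]],[0.22,[0,-0.04,0],[0,0,0]],[0.22,[0,-0.04,0],[0,0,0]],[0.22,[0,-0.04,0],[0,0,0]],[0.22,[0,-0.04,0],[0,0,0]],[0.22,[0,0,0],[0,0,0]],[0.22,[0,0,0],[0,0,0]]]'; python3 -c "
from h import *
go(.523,-.423,.2)"
```

```text
time: 25.75
tool_pos: [0.3869, 0.156, 0.146]
ee_rot: [-3.142, 0.136, -2.925]
wrist_force: [0.2, -0.6, -0.3]
width: 0.04
finger_force: 0.0
time: 26.55
tool_pos: [0.4202, -0.0733, 0.2152]
ee_rot: [3.112, 0.138, -3.139]
wrist_force: [0.2, 0.3, 0.2]
width: 0.0733
finger_force: 0.0
time: 27.25
tool_pos: [0.4105, -0.2717, 0.2071]
ee_rot: [3.102, 0.134, 3.074]
wrist_force: [0.3, 0.0, -0.0]
width: 0.0734
finger_force: 0.0
at [ 0.4105 -0.2717  0.2071] [3.102 0.134 3.074] shift mm in target axes [-120.3 -144.2   17.7]
```

```bash
python3 -m crank '[[0.22,[-0.02,-0.029,0],[0,0,0]],[0.22,[-0.025,-0.036,0],[0,0,0]],[0.22,[-0.025,-0.036,0],[0,0,0]],[0.22,[-0.02,-0.03,0],[0,0,0]],[0.22,[-0.008,-0.013,0.02],[0,0,0]],[0.22,[0,0,0.02],[0,0,0]],[0.22,[0,0,0],[0,0,0]],[0.22,[0,0,0],[0,0,0]]]';python3 -c "
from h import *
from bench import vision,robot
go(.523,-.423,.04);print(robot.get_obs()['joint_positions'])
s=vision.snapshot('wrist');np.savez('w10.npz',**s);cv2.imwrite('pics/w10.png',s['color'][:,:,::-1])"
```

```text
time: 28.05
tool_pos: [0.5049, -0.4185, 0.1753]
ee_rot: [3.102, 0.134, 3.078]
wrist_force: [0.3, -0.3, 0.3]
width: 0.0736
finger_force: 0.0
at [ 0.5049 -0.4185  0.1753] [3.102 0.134 3.078] shift mm in target axes [-1.000e-01 -8.700e+00  1.363e+02]
[-0.84418535  0.26772662  1.22827226  0.12222557  1.57780437 -2.34897173]
```

View pics/w10.png

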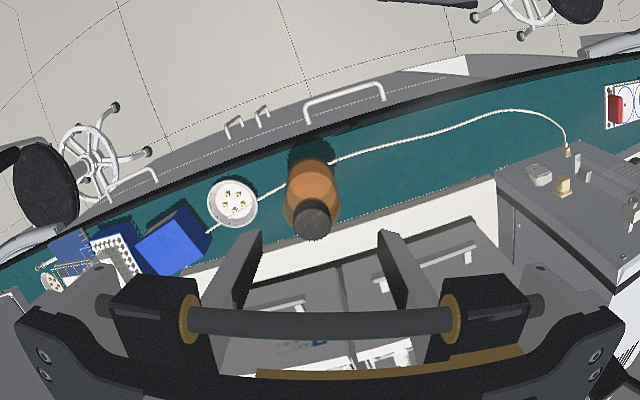

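The amber cap is at (312,220) and the body at (312,190), nearly centred between the fingers. I'll check the position by ray.

```bash
python3 -c "
from h import *
s=dict(np.load('w10.npz'))
p=fplane(s,312,222,.115);q=fplane(s,312,165,.002);print(p,q)
go(.523,-.421,.04);go(p[0],p[1],.04)"
```

```text
[ 0.52073522 -0.42235056  0.115     ] [ 0.50735579 -0.4195097   0.002     ]
at [ 0.5051 -0.4191  0.1765] [3.104 0.136 3.078] shift mm in target axes [  0.6  -6.  137.5]
at [ 0.5051 -0.4191  0.1765] [3.104 0.136 3.078] shift mm in target axes [  2.8  -7.4 137.2]
```

```bash
python3 -m crank '[[0.22,[0.001,-0.007,0.015],[0,0,0]],[0.22,[0,0,0.03],[0,0,0]],[0.22,[0,0,0.03],[0,0,0]],[0.22,[0,0,0.03],[0,0,0]],[0.22,[0,0,0.02],[0,0,0]],[0.22,[0,0,0.01],[0,0,0]],[0.22,[0,0,0],[0,0,0]],[0.3,[0,0,0],[0,0,0]]]';python3 -m crank '[[0.36,[0,0,0],[0,0,0]],[0.42,[0,0,0],[0,0,0]],[0.6,[0,0,0],[0,0,0]],[0.8,[0,0,0],[0,0,0]],[1,[0,0,0],[0,0,0]],[1,[0,0,0],[0,0,0]],[1,[0,0,0],[0,0,0]]]'
```

```text
time: 28.9
tool_pos: [0.5218, -0.4236, 0.0421]
ee_rot: [3.104, 0.136, 3.076]
wrist_force: [-0.2, -0.1, 0.9]
width: 0.0685
finger_force: 0.0
time: 29.6
tool_pos: [0.5222, -0.4239, 0.0429]
ee_rot: [3.105, 0.137, 3.076]
wrist_force: [-1.0, 0.5, 5.9]
width: 0.0562
finger_force: 29.7
```

```bash
python3 -m crank '[[1,[0,0,-0.01],[0,0,0]],[1,[0,0,-0.02],[0,0,0]],[1,[0,0,-0.03],[0,0,0]],[1,[0,0,-0.04],[0,0,0]],[1,[0,0,-0.04],[0,0,0]],[1,[0,0,-0.02],[0,0,0]],[1,[0.03,0.02,0],[0,0,0]],[1,[0.03,0.03,0],[0,0,0]]]';python3 -m crank '[[1,[0.02,0.04,0],[0,0,0]],[1,[0,0.04,0],[0,0,-4]],[1,[0,0.04,0],[0,0,-4]],[1,[0,0.04,0],[0,0,-4]],[1,[0,0.04,0],[0,0,-4]],[1,[0,0.04,0],[0,0,0]],[1,[0,0,0],[0,0,0]],[1,[0,0,0],[0,0,0]]]';python3 -c "
from h import *
go(.416,.096,.055)"
```

```text
time: 30.4
tool_pos: [0.4425, -0.3745, 0.1929]
ee_rot: [3.103, 0.134, 3.075]
wrist_force: [-0.7, -0.5, -1.2]
width: 0.0559
finger_force: 29.7
time: 31.2
tool_pos: [0.41, -0.1338, 0.1957]
ee_rot: [-3.141, 0.139, -2.923]
wrist_force: [1.0, -0.4, -1.1]
width: 0.0557
finger_force: 29.7
at [ 0.41   -0.1338  0.1957] [-3.141  0.139 -2.923] shift mm in target axes [-35.5 223.1 146.9]
```

```bash
python3 -m crank '[[1,[-0.004,0.025,0],[0,0,0]],[1,[-0.006,0.04,0],[0,0,0]],[1,[-0.007,0.045,0],[0,0,0]],[1,[-0.007,0.045,0],[0,0,0]],[1,[-0.007,0.04,0],[0,0,0]],[1,[-0.005,0.028,0],[0,0,0]],[1,[0,0,0.03],[0,0,0]],[1,[0,0,0.02],[0,0,0]]]';python3 -m crank '[[1,[0,0,0],[0,0,0]],[1,[0,0,0],[0,0,0]]]';python3 -c "
from h import *
from bench import vision
go(.416,.096,.055)
s=vision.snapshot('wrist');np.savez('w11.npz',**s);cv2.imwrite('pics/w11.png',s['color'][:,:,::-1])"
```

```text
time: 32.0
tool_pos: [0.4045, 0.0927, 0.1501]
ee_rot: [-3.141, 0.138, -2.924]
wrist_force: [0.3, 0.1, -2.5]
width: 0.056
finger_force: 29.7
time: 32.2
tool_pos: [0.4044, 0.0918, 0.1512]
ee_rot: [3.142, 0.138, -2.927]
wrist_force: [0.7, 0.6, -0.8]
width: 0.0558
finger_force: 29.7
at [0.4044 0.0918 0.1512] [ 3.142  0.138 -2.927] shift mm in target axes [ 1.2  1.7 97. ]
```

View pics/w11.png

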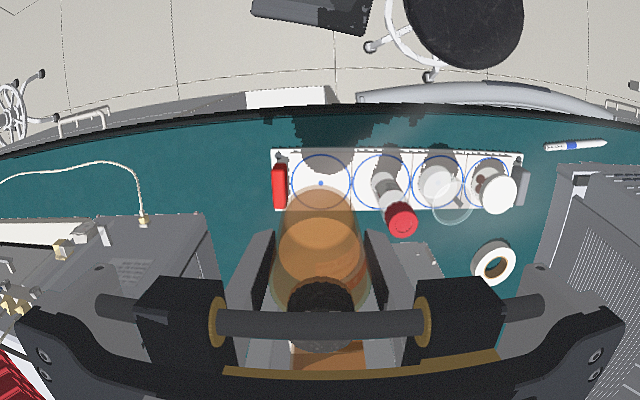

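Vial upright on plate 3; the bottle hangs above plate 4 (dot 320,183). Lowering.

```bash
python3 -m crank '[[1,[0.001,0.001,0.015],[0,0,0]],[1,[0,0,0.03],[0,0,0]],[1,[0,0,0.025],[0,0,0]],[1,[0,0,0.015],[0,0,0]],[1,[0,0,0.006],[0,0,0]],[1,[0,0,0.003],[0,0,0]],[1,[0,0,0],[0,0,0]]]';python3 -m crank '[[1,[0,0,0.0015],[0,0,0]],[1,[0,0,0],[0,0,0]]]';python3 -m crank '[[1,[0,0,0.001],[0,0,0]],[1,[0,0,0],[0,0,0]]]'
```

```text
time: 32.95
tool_pos: [0.4166, 0.096, 0.0592]
ee_rot: [-3.141, 0.141, -2.926]
wrist_force: [-0.3, -0.2, -2.4]
width: 0.0559
finger_force: 29.7
time: 33.15
tool_pos: [0.4166, 0.0962, 0.0575]
ee_rot: [-3.141, 0.141, -2.925]
wrist_force: [-0.7, 0.4, -1.1]
width: 0.0559
finger_force: 29.7
time: 33.35
tool_pos: [0.4162, 0.0963, 0.0558]
ee_rot: [3.142, 0.14, -2.925]
wrist_force: [-0.5, 0.4, -1.0]
width: 0.056
finger_force: 29.7
```

```bash
python3 -m crank '[[1,[0,0,0.001],[0,0,0]],[1,[0,0,0],[0,0,0]]]';python3 -m crank '[[1,[0,0,0.0005],[0,0,0]],[1,[0,0,0],[0,0,0]]]'
```

```text
time: 33.55
tool_pos: [0.4162, 0.0963, 0.0546]
ee_rot: [3.142, 0.14, -2.925]
wrist_force: [-0.2, -0.4, -1.5]
width: 0.0559
finger_force: 29.7
time: 33.75
tool_pos: [0.4165, 0.0963, 0.0546]
ee_rot: [3.142, 0.14, -2.925]
wrist_force: [-0.8, -0.1, 1.1]
width: 0.0559
finger_force: 29.8
```

Touching down. Release, back off and look.

```bash
python3 -m crank '[[0.39,[0,0,0.0003],[0,0,0]],[0.37,[0,0,0],[0,0,0]],[0.35,[0,0,0],[0,0,0]],[0.34,[0,0,0],[0,0,0]],[0.34,[0,0,-0.01],[0,0,0]],[0.34,[0,0,-0.02],[0,0,0]],[0.34,[0,0,-0.03],[0,0,0]],[0.34,[0,0,-0.04],[0,0,0]]]';python3 -m crank '[[0.34,[0,0,-0.04],[0,0,0]],[0.34,[0,0,-0.03],[0,0,0]],[0.34,[0.04,-0.02,0],[0,0,0]],[0.34,[0.04,-0.02,0],[0,0,0]],[0.34,[0,0,0],[0,0,0]],[0.34,[0,0,0],[0,0,0]]]';python3 - <<'E'
from h import *
from bench import vision
s=vision.snapshot('wrist');np.savez('w12.npz',**s)
t=vision.snapshot('top');np.savez('t12.npz',**t)
a=cv2.resize(s["color"][90:290,180:620],(792,360),interpolation=2);b=cv2.resize(t["color"][180:245,155:290],(480,231),interpolation=2)
cv2.imwrite('pics/end.png',np.vstack([a,cv2.copyMakeBorder(b,0,0,0,312,0)])[:,:,::-1])
E
```

```text
time: 34.55
tool_pos: [0.4013, 0.0932, 0.1529]
ee_rot: [3.141, 0.136, -2.925]
wrist_force: [0.6, 0.3, 0.4]
width: 0.0619
finger_force: 0.0
time: 35.15
tool_pos: [0.3245, 0.0348, 0.212]
ee_rot: [-3.141, 0.143, -2.927]
wrist_force: [-0.1, 0.3, 0.0]
width: 0.0618
finger_force: 0.0
```

View pics/end.png

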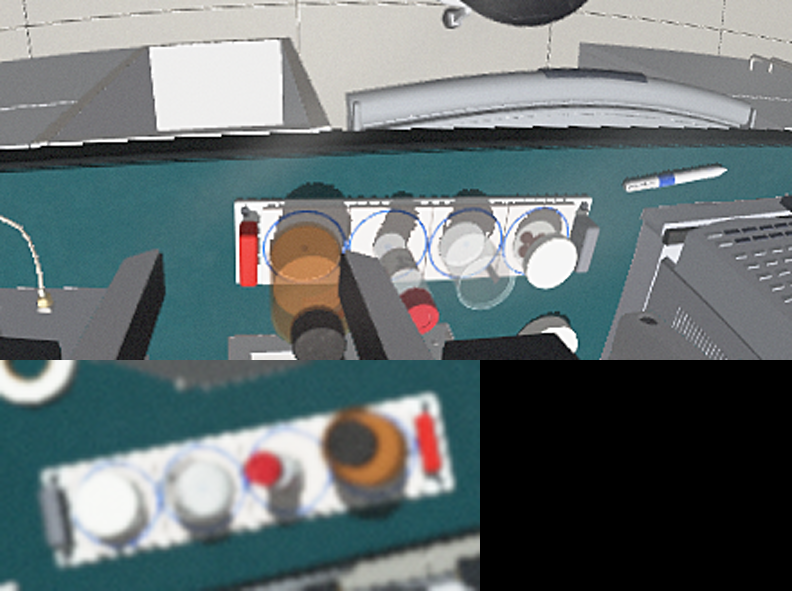

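All four stand in order next to the red block: jar, beaker, vial, bottle from grey to red. A quick numeric check of the offsets follows.

```bash
python3 - <<'E'
from h import *
t=dict(np.load("t12.npz"));M={"jar":(.373,.286),"beaker":(.3872,.2230),"vial":(.4015,.1596),"amber":(.416,.0965)}
# crop pixel centres -> top pixels; height of the seen feature
for k,(x,y,z) in {"jar":(110,507,.048),"beaker":(204,484,.071),"vial":(264,468,.108),"amber":(352,443,.127)}.items():
    if k=="vial":
        u,v,_=cen(t,(170,120,90),(180,255,255),(220,200,240,220))
    else: u,v=155+x/3.556-.4,180+(y-360)/3.556-.4
    p=plane(t,u,v,z);print(k,np.round(p[:2],4),"off mm",np.round((p[:2]-M[k])*1000,1), "depth z",round(depth(t,u,v)[2],3))
E
```

```text
jar [0.3724 0.2779] off mm [-0.6 -8.1] depth z 0.049
beaker [0.3906 0.2053] off mm [  3.4 -17.7] depth z 0.032
vial [0.4016 0.1564] off mm [ 0.1 -3.2] depth z 0.107
amber [0.4201 0.0936] off mm [ 4.1 -2.9] depth z 0.124
```

In the top camera's own frame (rings there about 4 mm lower in y), the jar is off by about 4 mm, the vial about 0 and the bottle about 3 mm. For the beaker I marked its base rather than its rim, which puts it about 3 mm off. All are inside 12 mm, so I'm handing in.

```bash
python3 -c "
from bench import robot
print(robot.close_job())"
```

```text
the job is handed in; nothing more can be done
None
```

The job is handed in, with no verdict shown: the jar, beaker, vial and amber bottle stand upright and released on plates 1 to 4, the bottle next to the red block, each an estimated 5 mm or less off its ring's centre, after about 35 s of the 128 s.

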